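Set the bathroom supply valve and guard it with its sleeve

ROBOT

A 6-joint arm with a two-finger parallel gripper is mounted at the origin on the work surface. World frame = base frame: x ahead of the robot, y to its left, z up, the work surface at z = 0. Lengths are in m, angles in degrees, forces in N, time in s.
With the tool pointing down it reaches from about 0.4 to 0.825 m from the base axis. Payload 7 kg.
Tool frame: the origin (TCP) lies between the finger pads; the fingertips stand 22 mm ahead of it and the grasp point (between the pads) lies 3 mm ahead of it; z points along the fingers, y is the line along which they close (so a half turn about z gives the same grasp; the last joint's range is limited). The gripper opens to 88 mm and grips with 3 to 60 N. Pads are 19 mm wide; open, the fingers measure 130 mm over their backs; the gripper's body (78 mm by 193 mm) begins 47 mm behind the grasp point.
Start: joints at [80.678, 20.546, 0.682, 0, -70.136, -16.507], TCP at [0.294, 0.608, 0.249] pointing down, gripper open.
Joint ranges: [-176.03, 176.03], [-82.01, 121.73], [-58.28, 71.71], [-173.87, 95.51], [-174.79, -0.11], [-173.66, 173.66]. Speed limits (degrees/s): [136.94, 136.94, 172.46, 180, 180, 180].

INTERFACE

Orientations are given as [roll, pitch, yaw] about the fixed x, y, z axes, in that order (R = Rz(yaw) Ry(pitch) Rx(roll)).
In Python, from plant import r, vision gives the robot as it stands.
- The arm moves only by the shell command python3 -m pendant 'ROWS' [FORCE]. ROWS is JSON, a list that holds one entry, the list of rows, each a list of 7 numbers: the shift along the tool's x, y, z scaled (see below), then the turn, a rotation vector about the tool's x, y, z scaled (see below), then the opening, from -1 (shut) to 1 (fully open). In form: [[[x, y, z, wx, wy, wz, fingers], ...]]. A call has exactly 8 rows; each row shifts and turns the commanded pose from where the row before left it, along the tool's axes as they then stand; what a row does not reach is not made up. The controller multiplies each number of a shift by 20 mm and each number of a turn by 4 degrees. A row lasts 1/10 s, in which the tool goes at most 50 mm and 8.59 degrees, less where a joint would pass 70% of its speed; a pose out of reach is approached as far as the arm can. A call with a number of a shift or a turn outside -1 to 1 is refused whole. A call with a gripper value outside its range is refused whole. The fingers move at their own pace and stop on an object; FORCE is the grip in N (left out, the last holds). Time passes only in rows, so rows that do not move let the fingers close, or fill a call up. It gives the time, the measured TCP pose, the force, the opening and the grip force at its end, in the units of the state.
- r.get_state(): the state, without advancing time (a new reading comes with each control period).
- vision.capture(name): name is "scene" or "top" or "wrist"; returns a dict with "frame" (384x512x3 uint8, blue, green, red), "depth" (384x512 float32, m along the optical axis (not along the pixel's ray), 0 where there is no reading), "camera_matrix" (3x3 intrinsics, pixels), "extrinsics" (4x4, takes a point from world to camera coordinates); the wrist camera has in their place "hand_eye" (4x4, takes a point from camera to tool coordinates, whose origin is the TCP and whose axes are the flange's). Camera axes: x right, y up, looking along -z (the intrinsics and any distortion apply to the point x, -y, -z); pixel columns grow to the right and rows downward; lengths in m; the calibration is good to about 2 mm. A picture is of the moment at which its call begins: read the wrist's pose just before it.
- r.close_job(): hands the job in; it is judged then, once.
The state is a dict: "time_s": time; "joints": joint angles; "qd": joint speeds; "joint_torque": joint torques, N m; "tcp_pos": TCP position; "eef_rot": TCP orientation; "contact_force": force on the tool from outside, world axes, zero at the start; "moment": the same for the moment, N m; "gripper_width": finger opening in m; "gripper_force": force on a finger pad.
Only numpy, scipy, OpenCV 4.12 (cv2) and the standard library are available. Lean on these libraries where they do the work, as an engineer would, in place of code of your own. Each camera call takes 0.05 s, during which the arm holds its last target. There are 200 camera calls.

TASK

On the bathroom counter, turn the blue lever of the supply valve until it points straight at the orange mark on the valve's scale. With that setting made, slide the chrome sleeve, wide black end down, over the upright steel stem on top of the lever until it sits fully home, and leave the lever still pointing at the mark. Leave the toiletries and the spanner where they are.

Things in the scene. Friction and masses are not known exactly. Their poses are not given: they have to be found in the camera images.
- valve: brass supply valve fixed to the counter, with a vertical axis. Origin: on the axis at counter height. Its x axis is where the lever points when shut (joint 0). Copper pipes leave it along its +x and -x (to 91 mm out, up to 52 mm high). A light aluminium quadrant scale (arc, radius 82 to 98 mm, top at 62 mm high, with two flat spokes) spans from -0.1 to 1.8 rad about z from its x axis
- lever (a joint): the lever's angle on the valve in rad: 0 shut, grows anticlockwise seen from above, stops at 0 and 1.75; a friction of about 0.25 N m keeps it where it is left
- lever_grip (a point): grip point in the middle of the blue lever's bar, 60 mm from the valve's axis and 104 mm above the counter; x points outward along the lever, z up. The bar is 14 mm wide and 12 mm thick (98 to 110 mm high), from the 38 mm wide hub to 82 mm from the axis, with a white line on top
- stem_top (a point): top of the steel stem, on the valve's axis, 148 mm above the counter. The stem is 16 mm in diameter, with a 4 mm chamfer at its top, rises 36 mm from the lever's hub and turns with the lever
- seat (a point): on the valve's axis at the flat top of the lever's hub (38 mm diameter), 112 mm above the counter: the underside of the sleeve rests here
- mark: orange block clipped to the scale: 34 mm long radially (82 to 116 mm from the valve's axis), 8 mm wide, top 73 mm above the counter. Origin on the valve's axis at counter height; its x axis points from the valve's axis along the middle of the mark: the direction to which the lever must point. It is fixed; its place on the scale changes
- mark_point (a point): the middle of the top of the orange mark, 99 mm from the valve's axis
- sleeve: loose chrome sleeve, a tube 55 mm tall, 33 mm outer and about 20 mm inner diameter, with a wider black foot 42 mm outside and 25 mm inside (lowest 10 mm); about 120 g; stands upright on the counter. Origin: centre of its underside, z up along its bore
- shampoo: white bottle with green cap, 60 mm diameter, 160 mm tall, standing; origin under its centre
- foam_can: red can, 52 mm diameter, 120 mm tall, standing; origin under its centre
- beaker: yellow cup, 72 mm diameter, 95 mm tall, standing; origin under its centre
- jar: amber jar with white cap, 70 mm diameter, 80 mm tall, standing; origin under its centre
- soap: green soap bar 75 x 50 x 24 mm in a blue dish 130 x 90 x 20 mm; origin under its centre
- nailbrush: wooden nail brush 90 x 35 x 29 mm lying bristles down, length along x; origin under its centre
- spanner: steel spanner 160 mm long lying flat, along its x axis; origin under its centre

How it is judged (in metres and radians):
On the way, in this order (a step that is already met when the one before it is completed fails the run):
1. the lever points at the mark (within 0.09 rad) and is left at rest there, not touched by the fingers, with the sleeve not yet on the valve (angle between the x axis of lever_grip and the x axis of mark, either way round below 0.09 rad and velocity of joint lever between -0.05 and 0.05 rad/s and contact force between the fingers and lever below 0.1 N and horizontal distance between sleeve and seat above 0.04 m), for 0.2 s.
2. the sleeve is over the stem and fully home on the hub, upright, with the lever still at the mark (angle between the x axis of lever_grip and the x axis of mark, either way round below 0.09 rad and horizontal distance between sleeve and seat below 0.005 m and z of sleeve in the frame of seat between -0.005 and 0.005 m and angle between sleeve's own z axis and vertical below 0.12 rad), for 0.2 s.
At the end, for the whole second after the job is handed in: The lever points at the orange mark within 0.09 rad (5 degrees) and is at rest; the sleeve is at rest over the stem, wide end down, upright within 0.12 rad, its underside within 5 mm of the hub's top and its centre within 5 mm of the valve's axis (all of step 2 and velocity of joint lever between -0.05 and 0.05 rad/s and linear speed of sleeve below 0.02 m/s); the robot touches nothing.
It fails at once if a toiletry or the spanner is shifted by more than 30 mm or a standing one is tipped (distance of any of shampoo, foam_can, beaker, jar, soap, nailbrush, spanner from where it was at the start of the episode above 0.03 m or angle between any of shampoo, foam_can, beaker, jar's own z axis and vertical above 0.5 rad).
It also fails if it takes over 56 s, if anything falls off the work surface, if the arm or the gripper's body presses on something with over 40 N, if the wrist force passes 120 N, or if a joint passes its speed limit or range.

## Working session

There is one attempt and no reset: what is moved stays moved. The work goes in short steps, Python scripts to look and compute and a shell command to move; the robot and the scene stay as the last step left them, time stands still between calls to the robot, and variables do not carry over. Pictures are saved under pics/ and viewed, at most 10 in all, crops included, and the job is handed in when it is done.

```bash
ls; mkdir -p pics; cat > h.py <<'E'
import numpy as np, cv2
from plant import r, vision
from scipy.spatial.transform import Rotation as R
def T_tool(s):
    T=np.eye(4); T[:3,:3]=R.from_euler('xyz',s['eef_rot'],degrees=True).as_matrix(); T[:3,3]=s['tcp_pos']; return T
def cap(n):
    s=r.get_state(); c=vision.capture(n)
    c['cw']=T_tool(s)@c['hand_eye'] if n=='wrist' else np.linalg.inv(c['extrinsics'])
    return c
def ray(c,uv):
    K=c['camera_matrix']; uv=np.atleast_2d(uv).astype(float)
    d=np.c_[(uv[:,0]-K[0,2])/K[0,0],-(uv[:,1]-K[1,2])/K[1,1],-np.ones(len(uv))]
    return c['cw'][:3,3], d@c['cw'][:3,:3].T
def onplane(c,uv,z):
    o,d=ray(c,uv); return o+d*((z-o[2])/d[:,2])[:,None]
def cloud(c):
    h,w=c['depth'].shape; u,v=np.meshgrid(np.arange(w),np.arange(h))
    o,d=ray(c,np.c_[u.ravel(),v.ravel()]); return (o+d*c['depth'].reshape(-1,1)).reshape(h,w,3)
E
python3 - <<'E'
from h import *
s=r.get_state(); print(s)
a=cap('top'); b=cap('scene')
for n,c in(('top',a),('scene',b)):
    cv2.imwrite(f'pics/{n}0.png',c['frame']); print({k:v for k,v in c.items() if k not in('frame','depth')}); print((c['depth']>0).mean())
E
```

```text
pics
{'time_s': 0.0, 'joints': array([ 8.06790770e+01,  2.05916972e+01,  6.32182778e-01, -1.96310788e-02,
       -7.01344468e+01, -1.65085206e+01]), 'qd': array([-0.08830851,  0.01229535, -0.08928198, -0.03699209,  0.00528212,
        0.04087072]), 'joint_torque': array([ 8.55449780e-04, -5.82713163e+01,  2.93062466e+01,  6.99744925e+00,
        7.11334185e-03, -1.50826386e-04]), 'tcp_pos': array([0.29390203, 0.60714825, 0.24760914]), 'eef_rot': array([ 1.79904668e+02, -9.00882420e-03, -2.58361221e+01]), 'contact_force': array([ 0.59047687, -0.54724569,  0.72637827]), 'moment': array([-0.00072849, -0.01271481,  0.04253046]), 'gripper_force': 0.0, 'gripper_width': 0.08733519183562205}
{'camera_matrix': array([[381.89377247,   0.        , 248.87257409],
       [  0.        , 381.89377247, 193.43675727],
       [  0.        ,   0.        ,   1.        ]]), 'extrinsics': array([[ 0.00529783, -0.99993889,  0.00970255, -0.04845182],
       [ 0.9978816 ,  0.00591556,  0.06478665, -0.5970961 ],
       [-0.06484009,  0.00933877,  0.99785197, -1.19060956],
       [ 0.        ,  0.        ,  0.
[... 300 characters left out ...]
amera_matrix': array([[403.08810528,   0.        , 260.16892228],
       [  0.        , 403.08810528, 196.42571239],
       [  0.        ,   0.        ,   1.        ]]), 'extrinsics': array([[-0.68778804,  0.72576026, -0.01482051,  0.43751059],
       [-0.37899979, -0.34160776,  0.8600368 ,  0.11523664],
       [ 0.61911774,  0.59714   ,  0.51001672, -1.62874324],
       [ 0.        ,  0.        ,  0.        ,  1.        ]]), 'cw': array([[-0.68778804, -0.37899979,  0.61911774,  1.35297304],
       [ 0.72576026, -0.34160776,  0.59714   ,  0.69442566],
       [-0.01482051,  0.8600368 ,  0.51001672,  0.73806266],
       [ 0.        ,  0.        ,  0.        ,  1.        ]])}
0.9960225423177084
```

View pics/top0.png

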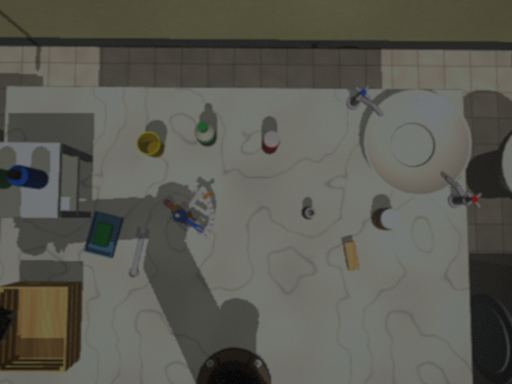

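View pics/scene0.png

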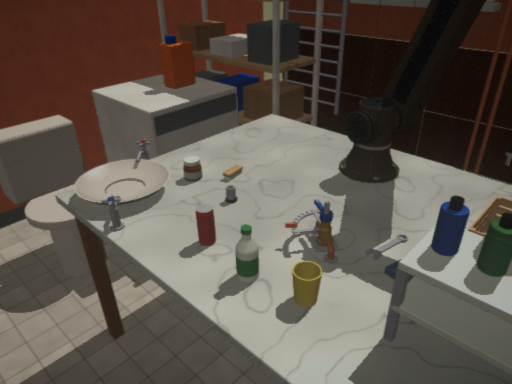

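The top view shows the valve near pixel (190,212), with the lever (blue) pointing lower-right and the orange mark at about (207,195). The sleeve is near (308,212), the spanner near (138,252) and the soap near (104,234). The scene view agrees, with the sleeve at about (231,194) and the valve at about (324,225).

```bash
python3 - <<'E'
from h import *
a=cap('top'); b=cap('scene')
def crop(c,u,v,w,h,k): return cv2.resize(c['frame'][v:v+h,u:u+w],None,fx=k,fy=k,interpolation=cv2.INTER_CUBIC)
A=crop(a,150,165,80,80,7.5)[:, :600]; 
cv2.imwrite('pics/valve_top.png',cv2.convertScaleAbs(A,alpha=1.8))
print('sleeve',onplane(a,[308,212],0.03)); print('valve',onplane(a,[190,212],0.1))
P=cloud(a)
# sleeve: depth >25mm above counter near it
def near(P,c,rad,z0,z1):
    m=(np.hypot(P[...,0]-c[0],P[...,1]-c[1])<rad)&(P[...,2]>z0)&(P[...,2]<z1); return P[m]
q=near(P,onplane(a,[308,212],0.03)[0],.05,.045,.07); print('sl top',len(q),q.mean(0) if len(q) else 0, q.min(0),q.max(0))
hsv=cv2.cvtColor(a['frame'],cv2.COLOR_BGR2HSV)
def rep(c,P,hsv,lo,hi,box):
    m=cv2.inRange(hsv,lo,hi); k=np.zeros_like(m);u,v,w,h=box;k[v:v+h,u:u+w]=255; m&=k
    ys,xs=np.nonzero(m); p=P[ys,xs]; print(len(xs),xs.mean(),ys.mean(),p.mean(0),p[:,2].min(),p[:,2].max()); return xs,ys
rep(a,P,hsv,(105,120,40),(130,255,255),(150,170,80,75))
rep(a,P,hsv,(3,140,100),(18,255,255),(195,180,30,30))
hs=cv2.cvtColor(b['frame'],cv2.COLOR_BGR2HSV);Pb=cloud(b)
rep(b,Pb,hs,(105,120,40),(130,255,255),(300,185,50,60))
# stem top in both views: highest points near valve
for c,Q in((a,P),(b,Pb)):
    q=near(Q,onplane(a,[185,213],0.1)[0],.08,.135,.16); print('stem',len(q),q.mean(0) if len(q) else 0)
    q=near(Q,onplane(a,[308,212],0.03)[0],.05,.03,.07); print('sl',len(q),q.mean(0) if len(q) else 0, q.min(0),q.max(0))
E
```

```text
sleeve [[ 0.53943694 -0.23076962  0.03      ]]
valve [[0.53633705 0.1287045  0.1       ]]
sl top 61 [ 0.53875694 -0.23097524  0.05356711] [ 0.52368444 -0.24583223  0.04500526] [ 0.55445269 -0.21559605  0.05792824]
127 185.51968503937007 218.96850393700788 [0.51603829 0.13595186 0.13672691] 0.10425969889542785 1.2272060583593032
18 206.72222222222223 194.61111111111111 [0.58959191 0.08291707 0.07270599] 0.06903504082146594 0.07674200210161497
94 323.71276595744683 212.68085106382978 [0.53834048 0.15803207 0.1123663 ] 0.09192656069850003 0.7380626566636928
stem 27 [0.52582171 0.15938263 0.14543004]
sl 74 [ 0.53855697 -0.23061169  0.0509019 ] [ 0.52368444 -0.24583223  0.03380951] [ 0.55445269 -0.21559605  0.05792824]
stem 24 [0.53146439 0.16197849 0.14217033]
sl 83 [ 0.54495622 -0.22774844  0.04415633] [ 0.52555776 -0.24708509  0.03001906] [ 0.56086912 -0.21422239  0.05505342]
```

View pics/valve_top.png

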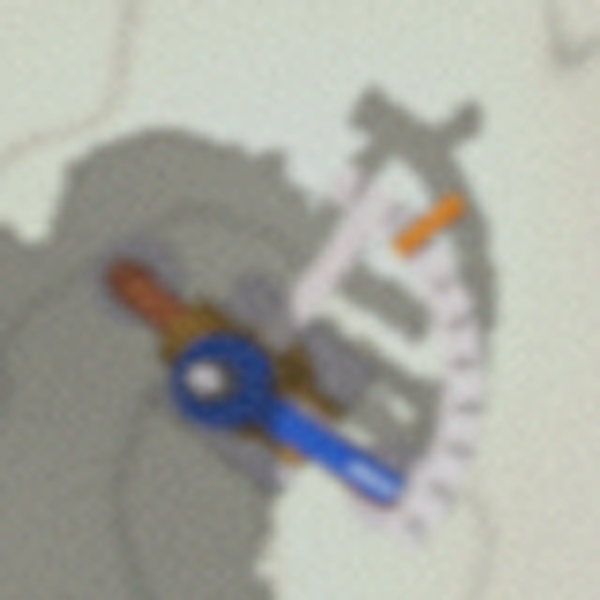

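```bash
for i in 1 2 3; do python3 -m pendant '[[[0.83,0.725,-0.17,0,0,0,1],[0.83,0.725,-0.17,0,0,0,1],[0.83,0.725,-0.17,0,0,0,1],[0.83,0.725,-0.17,0,0,0,1],[0.83,0.725,-0.17,0,0,0,1],[0.83,0.725,-0.17,0,0,0,1],[0.83,0.725,-0.17,0,0,0,1],[0.83,0.725,-0.17,0,0,0,1]]]'; done
python3 -m pendant '[[[0,0,0,0,0,1,1],[0,0,0,0,0,1,1],[0,0,0,0,0,1,1],[0,0,0,0,0,1,1],[0,0,0,0,0,1,1],[0,0,0,0,0,1,1],[0,0,0,0,0,0,1],[0,0,0,0,0,0,1]]]'
python3 - <<'E'
from h import *
s=r.get_state(); c=cap('wrist'); cv2.imwrite('pics/w0.png',cv2.convertScaleAbs(c['frame'],alpha=1.4)); print(c['hand_eye'],c['camera_matrix'],c['cw'][:3,3],s['joints'])
E
```

```text
time_s: 1.0
tcp_pos: [0.3638, 0.4434, 0.2762]
eef_rot: [-180.0, -0.0, -25.8]
contact_force: [-0.2, -0.1, -0.8]
gripper_width: 0.0876
gripper_force: 0.0
time_s: 1.8
tcp_pos: [0.4325, 0.2813, 0.3033]
eef_rot: [-180.0, -0.0, -25.8]
contact_force: [0.1, -0.2, 0.9]
gripper_width: 0.0875
gripper_force: 0.0
time_s: 2.6
tcp_pos: [0.5012, 0.119, 0.3305]
eef_rot: [-180.0, -0.0, -25.8]
contact_force: [0.5, 0.5, 0.3]
gripper_width: 0.0879
gripper_force: 0.0
time_s: 3.4
tcp_pos: [0.501, 0.1202, 0.3302]
eef_rot: [-180.0, -0.0, -49.7]
contact_force: [0.2, 0.4, 0.8]
gripper_width: 0.0875
gripper_force: 0.0
[[-5.63908070e-05  9.53234057e-01  3.02233071e-01  8.32983728e-02]
 [ 9.99999871e-01 -9.85672792e-05  4.97458754e-04 -5.79138273e-05]
 [ 5.03984918e-04  3.02233060e-01 -9.53233929e-01 -1.36048818e-01]
 [ 0.00000000e+00  0.00000000e+00  0.00000000e+00  1.00000000e+00]] [[268.69241626   0.         254.6945653 ]
 [  0.         268.69241626 191.57751593]
 [  0.           0.           1.        ]] [0.55490624 0.05664886 0.46629655] [ 3.53427751e+01  2.73135429e+00 -1.14310224e+01  2.23291786e-04
 -7.58336708e+01  4.93040886e+00]
```

View pics/w0.png

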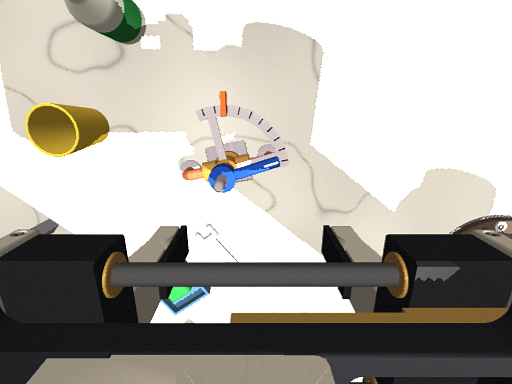

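The wrist view shows the hub at about (221,180) with the lever running right to (280,161). The orange mark is at (223,103), nearly along the tool x axis, and the scale lies between them.

```bash
cat > meas.py <<'E'
from h import *
def meas(n,c):
    hsv=cv2.cvtColor(c['frame'],cv2.COLOR_BGR2HSV); P=cloud(c)
    # restrict to valve area
    near=(np.hypot(P[...,0]-.53,P[...,1]-.14)<.15)
    mb=(cv2.inRange(hsv,(105,110,40),(130,255,255))>0)&near
    mo=(cv2.inRange(hsv,(3,150,90),(16,255,255))>0)&near&(P[...,2]>.066)&(P[...,2]<.08)&(np.hypot(P[...,0]-.525,P[...,1]-.158)>.075)
    st=near&(P[...,2]>.140)&(P[...,2]<.156)
    ys,xs=np.nonzero(st); S=onplane(c,np.c_[xs,ys],.148).mean(0) if len(xs) else None
    ys,xs=np.nonzero(mo); Q=onplane(c,np.c_[xs,ys],.073); O=Q.mean(0)
    mt=mb&(P[...,2]>.1065)&(P[...,2]<.118)
    ys,xs=np.nonzero(mt); B=onplane(c,np.c_[xs,ys],.110)[:,:2]
    print(n,'stem',S,'mark',O,len(Q))
    A=S[:2]; d=np.hypot(*(B-A).T); L=B[(d>.032)]
    hub=B[d<.021]; 
    if len(L)>3:
        vx,vy,x0,y0=cv2.fitLine(L.astype(np.float32),cv2.DIST_HUBER,0,.01,.01).ravel()
        print(' leverN',len(L),'mean ang',np.degrees(np.arctan2(*(L.mean(0)-A)[::-1])),'fit',np.degrees(np.arctan2(vy,vx)),'meanpt',L.mean(0))
    print(' mark ang',np.degrees(np.arctan2(*(O[:2]-A)[::-1])),'r',np.hypot(*(O[:2]-A)),'hubmean',hub.mean(0))
if __name__=='__main__':
    for n in('wrist','top'):
        meas(n,cap(n))
E
python3 meas.py
```

```text
wrist stem [0.52890444 0.15677405 0.148     ] mark [0.59215434 0.08185201 0.073     ] 140
 leverN 320 mean ang -122.82647596697302 fit 62.351723 meanpt [0.49935424 0.11096762]
 mark ang -49.82861890249979 r 0.09805030102637519 hubmean [0.52857989 0.15352328]
top stem None mark [0.58899645 0.08385348 0.073     ] 15Traceback (most recent call last):
  File "meas.py", line 22, in <module>
    meas(n,cap(n))
    ~~~~^^^^^^^^^^
  File "meas.py", line 14, in meas
    A=S[:2]; d=np.hypot(*(B-A).T); L=B[(d>.032)]
      ~^^^^
TypeError: 'NoneType' object is not subscriptable
```

```bash
for i in 1 2; do python3 -m pendant '[[[0,0,0,0,0,1,1],[0,0,0,0,0,1,1],[0,0,0,0,0,1,1],[0,0,0,0,0,1,1],[0,0,0,0,0,1,1],[0,0,0,0,0,1,1],[0,0,0,0,0,1,1],[0,0,0,0,0,1,1]]]' |tail -0; done
python3 -m pendant '[[[0,0,0,0,0,1,1],[0,0,0,0,0,0.3,1],[0.4,-0.16,1,0,0,0,1],[0.4,-0.16,1,0,0,0,1],[0,0,1,0,0,0,1],[0,0,1,0,0,0,1],[0,0,0,0,0,0,1],[0,0,0,0,0,0,1]]]'
python3 meas.py 2>&1 | grep -v Tr; python3 - <<'E'
from h import *
c=cap('wrist'); cv2.imwrite('pics/w1.png',c['frame'])
E
```

```text
time_s: 5.95
tcp_pos: [0.4991, 0.1036, 0.2506]
eef_rot: [-180.0, -0.0, -119.0]
contact_force: [0.5, -0.0, 0.3]
gripper_width: 0.0874
gripper_force: 0.0
meas.py:10: RuntimeWarning: Mean of empty slice.
  ys,xs=np.nonzero(mo); Q=onplane(c,np.c_[xs,ys],.073); O=Q.mean(0)
  ret = um.true_divide(
wrist stem [0.52646775 0.1552908  0.148     ] mark [0.59028262 0.08194214 0.073     ] 211
 leverN 446 mean ang -122.35642831059418 fit 61.72184 meanpt [0.49723791 0.10915443]
 mark ang -48.97604889500388 r 0.09722326244660497 hubmean [0.52516676 0.15307603]
top stem None mark [nan nan nan] 0
  File "meas.py", line 22, in <module>
    meas(n,cap(n))
    ~~~~^^^^^^^^^^
  File "meas.py", line 14, in meas
    A=S[:2]; d=np.hypot(*(B-A).T); L=B[(d>.032)]
      ~^^^^
TypeError: 'NoneType' object is not subscriptableException ignored on flushing sys.stdout:
BrokenPipeError: [Errno 32] Broken pipe
Exception ignored on flushing sys.stdout:
BrokenPipeError: [Errno 32] Broken pipe
```

View pics/w1.png

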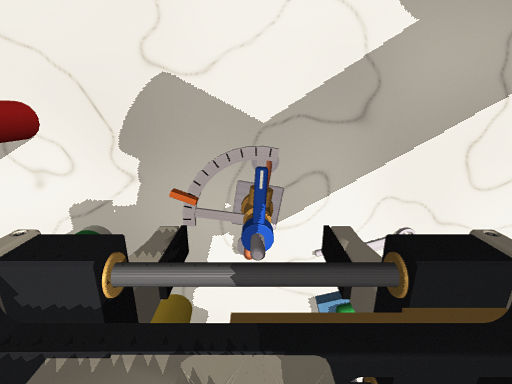

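The view shows the lever almost in line with tool x, from hub (257,240) to tip (263,170), between the open fingers, and the mark at (183,196). I'll descend and grip.

```bash
python3 -m pendant '[[[0,0,1,0,0,0,1],[0,0,1,0,0,0,1],[0,0,1,0,0,0,1],[0,0,1,0,0,0,1],[0,0,1,0,0,0,1],[0,0,1,0,0,0,1],[0,0,0.9,0,0,0,1],[0,0,0,0,0,0,1]]]'; python3 -m pendant '[[[0,0,0,0,0,0,-1],[0,0,0,0,0,0,-1],[0,0,0,0,0,0,-1],[0,0,0,0,0,0,-1],[0,0,0,0,0,0,-1],[0,0,0,0,0,0,-1],[0,0,0,0,0,0,-1],[0,0,0,0,0,0,-1]]]' 20
```

```text
time_s: 6.9
tcp_pos: [0.4981, 0.1033, 0.1109]
eef_rot: [179.9, -0.1, -119.0]
contact_force: [0.2, -1.1, 0.5]
gripper_width: 0.0879
gripper_force: 0.0
time_s: 7.7
tcp_pos: [0.4989, 0.1036, 0.1122]
eef_rot: [-180.0, -0.0, -119.0]
contact_force: [0.5, 0.2, -0.2]
gripper_width: 0.0292
gripper_force: 0.0
```

```bash
python3 -m pendant '[[[0,0,0,0,0,0,-1],[0,0,0,0,0,0,-1],[0,0,0,0,0,0,-1],[0,0,0,0,0,0,-1],[0,0,0,0,0,0,-1],[0,-0.101,0,0,0,-0.5,-1],[-0.003,-0.152,0,0,0,-0.75,-1],[-0.007,-0.203,0,0,0,-1,-1]]]'; python3 -m pendant '[[[-0.007,-0.203,0,0,0,-1,-1],[-0.007,-0.203,0,0,0,-1,-1],[-0.007,-0.203,0,0,0,-1,-1],[-0.007,-0.203,0,0,0,-1,-1],[-0.007,-0.203,0,0,0,-1,-1],[-0.007,-0.203,0,0,0,-1,-1],[-0.007,-0.203,0,0,0,-1,-1],[-0.007,-0.203,0,0,0,-1,-1]]]'
```

```text
time_s: 8.5
tcp_pos: [0.5064, 0.0998, 0.112]
eef_rot: [179.9, -0.0, -109.9]
contact_force: [-3.3, 2.2, 2.3]
gripper_width: 0.0138
gripper_force: 19.9
time_s: 9.3
tcp_pos: [0.5398, 0.0975, 0.112]
eef_rot: [-180.0, -0.0, -77.9]
contact_force: [2.5, -0.4, -2.2]
gripper_width: 0.014
gripper_force: 20.2
```

```bash
python3 -m pendant '[[[-0.007,-0.203,0,0,0,-1,-1],[-0.007,-0.203,0,0,0,-1,-1],[-0.007,-0.203,0,0,0,-1,-1],[-0.007,-0.203,0,0,0,-1,-1],[-0.007,-0.203,0,0,0,-1,-1],[-0.007,-0.203,0,0,0,-1,-1],[-0.005,-0.152,0,0,0,-0.75,-1],[-0.002,-0.081,0,0,0,-0.4,-1]]]'; python3 -m pendant '[[[0,0,0,0,0,0,-1],[0,0,0,0,0,0,-1],[0,0,0,0,0,0,0.2],[0,0,0,0,0,0,1],[0,0,0,0,0,0,1],[0,0,0,0,0,0,1],[0,0,0,0,0,0,1],[0,0,0,0,0,0,1]]]';  python3 -m pendant '[[[0,0,-1,0,0,0,1],[0,0,-1,0,0,0,1],[0,0,-1,0,0,0,1],[0,0,-1,0,0,0,1],[-1,0,-1,0,0,0,1],[-1,0,-1,0,0,0,1],[0,0,-1,0,0,0,1],[0,0,0,0,0,0,1]]]'
python3 - <<'E'
from h import *
from meas import meas
c=cap('wrist'); meas('wrist',c); cv2.imwrite('pics/w2.png',c['frame'][40:290,130:380].repeat(2,0).repeat(2,1))
E
```

```text
time_s: 10.1
tcp_pos: [0.5666, 0.1103, 0.1121]
eef_rot: [-179.9, -0.1, -49.3]
contact_force: [5.5, -2.6, -4.7]
gripper_width: 0.0138
gripper_force: 20.4
time_s: 10.9
tcp_pos: [0.5649, 0.1103, 0.1122]
eef_rot: [-180.0, -0.0, -49.4]
contact_force: [-0.2, -0.1, 0.1]
gripper_width: 0.0561
gripper_force: 0.0
time_s: 11.7
tcp_pos: [0.5399, 0.1416, 0.2555]
eef_rot: [-179.7, -0.1, -49.3]
contact_force: [0.3, 1.0, -0.0]
gripper_width: 0.0875
gripper_force: 0.0
wrist stem [0.52980402 0.15669194 0.148     ] mark [0.59195386 0.0824051  0.073     ] 211
 leverN 490 mean ang -51.226509561770605 fit -51.51981 meanpt [0.56387622 0.1142745 ]
 mark ang -50.08348171344085 r 0.09685627895729498 hubmean [0.53178787 0.1542381 ]
```

View pics/w2.png

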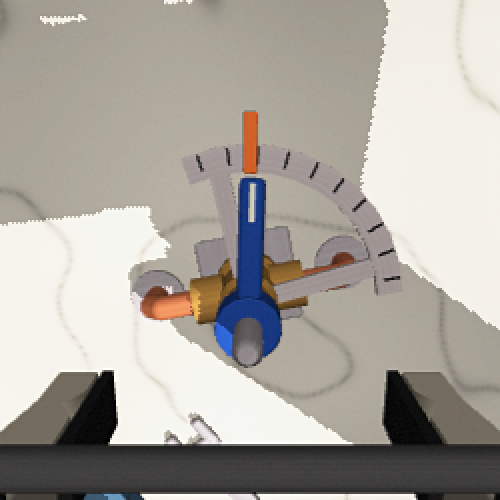

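The lever now points at the mark to within about 1–2°: tip at (253,180), mark at (250,172), hub at (248,322) in the crop. Next I'll put the camera directly above the stem for a parallax-free fix on the axis.

```bash
python3 -m pendant '[[[-1,0,0,0,0,0,1],[-1,0,0,0,0,0,1],[-1,0,0,0,0,0,1],[-1,0,0,0,0,0,1],[-1,0,0,0,0,0,1],[0,0,0,0,0,0,1],[0,0,0,0,0,0,1],[0,0,0,0,0,0,1]]]'
cat > m2.py <<'E'
from h import *
from meas import meas
c=cap('wrist'); meas('wrist',c); P=cloud(c); n=np.hypot(P[...,0]-.53,P[...,1]-.156)<.03
print('cam',c['cw'][:3,3])
for a,b in((.13,.145),(.145,.152),(.1465,.1495),(.12,.16)):
    m=n&(P[...,2]>a)&(P[...,2]<b); ys,xs=np.nonzero(m)
    print(a,len(xs),P[m].mean(0),P[m].min(0)[:2],P[m].max(0)[:2],np.median(P[m][:,2]),(xs.min(),xs.max(),ys.min(),ys.max()))
hsv=cv2.cvtColor(c['frame'],cv2.COLOR_BGR2HSV)
m=((cv2.inRange(hsv,(105,110,40),(130,255,255))>0)|(P[...,2]>.115)&n)&n&(P[...,2]>.1)
ys,xs=np.nonzero(m); B=onplane(c,np.c_[xs,ys],.112)[:,:2]
# hub circle edge: away-from-lever contour
cs,_=cv2.findContours(m.astype(np.uint8),cv2.RETR_EXTERNAL,cv2.CHAIN_APPROX_NONE); k=max(cs,key=len)[:,0]
E=onplane(c,k,.112)[:,:2]; A=np.array([.528,.156]); u=np.array([.648,-.762])
E=E[((E-A)@u<.008)]
s=np.linalg.lstsq(np.c_[2*E,np.ones(len(E))],(E**2).sum(1),rcond=None)[0]; print('hub circle',s[:2],np.sqrt(s[2]+s[:2]@s[:2]),len(E))
E
python3 m2.py
```

```text
time_s: 12.55
tcp_pos: [0.4741, 0.2161, 0.2517]
eef_rot: [180.0, -0.0, -49.4]
contact_force: [-0.2, -0.2, -0.1]
gripper_width: 0.0878
gripper_force: 0.0
wrist stem [0.52827152 0.15846346 0.148     ] mark [0.59192086 0.08267013 0.073     ] 119
 leverN 726 mean ang -51.22225537297738 fit -51.104286 meanpt [0.56280461 0.11547877]
 mark ang -49.97730353340007 r 0.09897407913373046 hubmean [0.52878017 0.15746356]
cam [0.5283239  0.15294878 0.38776898]
0.13 47 [0.52840474 0.15831123 0.14423696] [0.52087393 0.1512886 ] [0.53564788 0.16594747] 0.14430542079893074 (np.int64(242), np.int64(259), np.int64(103), np.int64(121))
0.145 211 [0.528243   0.15853272 0.14725678] [0.52138202 0.15123545] [0.53535225 0.16569613] 0.14737012165330313 (np.int64(242), np.int64(259), np.int64(104), np.int64(120))
0.1465 155 [0.5282696  0.15882545 0.14776039] [0.52162932 0.1529731 ] [0.53437862 0.16490565] 0.147738097819284 (np.int64(243), np.int64(257), np.int64(104), np.int64(119))
0.12 258 [0.52827246 0.15849237 0.14670665] [0.52087393 0.15123545] [0.53564788 0.16594747] 0.1469249534762589 (np.int64(242), np.int64(259), np.int64(103), np.int64(121))
hub circle [0.52808228 0.15854064] 0.017949459432526186 74
```

```bash
python3 -m pendant '[[[0.945,0.768,0,0,0,0,1],[0.945,0.768,0,0,0,0,1],[0.945,0.768,0,0,0,0,1],[0.945,0.768,0,0,0,0,1],[0.945,0.768,0,0,0,0,1],[0.945,0.768,0,0,0,0,1],[0.945,0.768,0,0,0,0,1],[0.945,0.768,0,0,0,0,1]]]'; python3 -m pendant '[[[0.945,0.768,0.58,0,0,0,1],[0.945,0.768,0.58,0,0,0,1],[0.945,0.768,0.58,0,0,0,1],[0.945,0.768,0.58,0,0,0,1],[0.945,0.768,0.58,0,0,0,1],[0.945,0.768,0.58,0,0,0,1],[0.945,0.768,0.58,0,0,0,1],[0.945,0.768,0.58,0,0,0,1]]]'; python3 -m pendant '[[[0,0,0,0,0,0,1],[0,0,0,0,0,0,1],[0,0,0,0,0,0,1],[0,0,0,0,0,0,1],[0,0,0,0,0,0,1],[0,0,0,0,0,0,1],[0,0,0,0,0,0,1],[0,0,0,0,0,0,1]]]'|tail -0
cat > m3.py <<'E'
from h import *
c=cap('wrist'); P=cloud(c); print('cam',c['cw'][:3,3],r.get_state()['tcp_pos'])
n=np.hypot(P[...,0]-.54,P[...,1]+.23)<.045
m=n&(P[...,2]>.049)&(P[...,2]<.062)
print(P[m].min(0),P[m].max(0),m.sum())
cs,_=cv2.findContours(m.astype(np.uint8),cv2.RETR_EXTERNAL,cv2.CHAIN_APPROX_NONE); k=max(cs,key=len)
for z in(.055,):
    E=onplane(c,k[:,0],z)[:,:2]
    s=np.linalg.lstsq(np.c_[2*E,np.ones(len(E))],(E**2).sum(1),rcond=None)[0]; print('top circle',s[:2],np.sqrt(s[2]+s[:2]@s[:2]),np.median(P[m][:,2]))
cv2.imwrite('pics/w3.png',c['frame'])
E
python3 m3.py
```

```text
time_s: 13.4
tcp_pos: [0.4789, 0.0202, 0.2521]
eef_rot: [180.0, -0.0, -49.5]
contact_force: [0.2, -0.6, 0.1]
gripper_width: 0.0878
gripper_force: 0.0
time_s: 14.2
tcp_pos: [0.4837, -0.1747, 0.1588]
eef_rot: [180.0, 0.0, -49.5]
contact_force: [-0.1, -0.1, 0.4]
gripper_width: 0.0877
gripper_force: 0.0
cam [ 0.53814741 -0.23598827  0.29554964] [ 0.48391034 -0.17278228  0.15942071]
[ 0.52442365 -0.25047981  0.04929826] [ 0.5567572  -0.21785208  0.05691314] 745
top circle [ 0.54058498 -0.23419981] 0.015750193708013782 0.054635694234864696Exception ignored on flushing sys.stdout:
BrokenPipeError: [Errno 32] Broken pipe
```

View pics/w3.png

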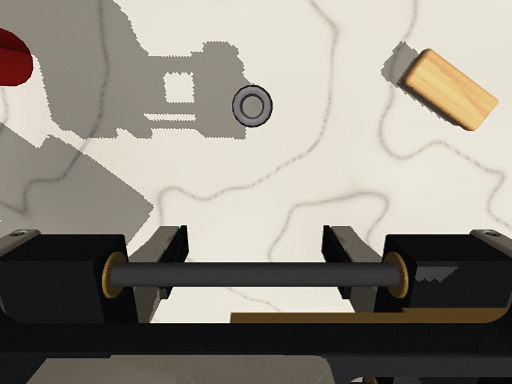

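The sleeve stands upright at (252,106), clear of the brush and the can. I'll approach, descend and grip.

```bash
python3 -m pendant '[[[0.83,-0.04,0,0,0,0,1],[0.83,-0.04,0,0,0,0,1],[0.83,-0.04,0,0,0,0,1],[0.83,-0.04,0,0,0,0,1],[0.83,-0.04,0,0,0,0,1],[0,0,1,0,0,0,1],[0,0,1,0,0,0,1],[0,0,1,0,0,0,1]]]'; python3 -m pendant '[[[0,0,1,0,0,0,1],[0,0,1,0,0,0,1],[0,0,0.7,0,0,0,1],[0,0,0.33,0,0,0,1],[0,0,0,0,0,0,1],[0,0,0,0,0,0,1],[0,0,0,0,0,0,-0.3],[0,0,0,0,0,0,-0.5]]]' 15;python3 -m pendant '[[[0,0,0,0,0,0,-1],[0,0,0,0,0,0,-1],[0,0,0,0,0,0,-1],[0,0,0,0,0,0,-1],[0,0,0,0,0,0,-1],[0,0,0,0,0,0,-1],[0,0,0,0,0,0,-1],[0,0,0,0,0,0,-1]]]' 15
```

```text
time_s: 15.85
tcp_pos: [0.5409, -0.2335, 0.0986]
eef_rot: [-180.0, -0.0, -49.4]
contact_force: [0.4, -0.4, -0.1]
gripper_width: 0.0874
gripper_force: 0.0
time_s: 16.65
tcp_pos: [0.5414, -0.2334, 0.0396]
eef_rot: [-179.9, -0.1, -49.4]
contact_force: [-0.8, 0.6, -0.1]
gripper_width: 0.0768
gripper_force: 0.0
time_s: 17.45
tcp_pos: [0.5408, -0.2334, 0.0387]
eef_rot: [180.0, 0.0, -49.4]
contact_force: [-1.1, -0.9, -0.2]
gripper_width: 0.033
gripper_force: 15.0
```

```bash
python3 -m pendant '[[[0,0,-0.5,0,0,0,-1],[0,0,-1,0,0,0,-1],[0,0,-1,0,0,0,-1],[0,0,-1,0,0,0,-1],[0,0,-1,0,0,0,-1],[0,0,-1,0,0,0,-1],[0,0,-1,0,0,0,-1],[0,0,-1,0,0,0,-1]]]' 25; python3 -m pendant '[[[-0.956,-0.769,-0.25,0,0,0,-1],[-0.956,-0.769,-0.25,0,0,0,-1],[-0.956,-0.769,-0.25,0,0,0,-1],[-0.956,-0.769,-0.25,0,0,0,-1],[-0.956,-0.769,-0.25,0,0,0,-1],[-0.956,-0.769,-0.25,0,0,0,-1],[-0.956,-0.769,-0.25,0,0,0,-1],[-0.956,-0.769,-0.25,0,0,0,-1]]]';python3 -m pendant '[[[-0.956,-0.769,0,0,0,0,-1],[-0.956,-0.769,0,0,0,0,-1],[-0.956,-0.769,0,0,0,0,-1],[-0.956,-0.769,0,0,0,0,-1],[-0.956,-0.769,0,0,0,0,-1],[-0.956,-0.769,0,0,0,0,-1],[-0.956,-0.769,0,0,0,0,-1],[-0.956,-0.769,0,0,0,0,-1]]]';python3 -m pendant '[[[0,0,0,0,0,0,-1],[0,0,0,0,0,0,-1],[0,0,0,0,0,0,-1],[0,0,0,0,0,0,-1],[0,0,0,0,0,0,-1],[0,0,0,0,0,0,-1],[0,0,0,0,0,0,-1],[0,0,0,0,0,0,-1]]]'; python3 - <<'E'
from h import *
from meas import meas
print(np.mean([r.get_state()['tcp_pos'] for _ in range(5)],0))
b=cap('scene'); P=cloud(b); cv2.imwrite('pics/s1.png',cv2.resize(b['frame'][130:280,250:400],None,fx=4,fy=4))
E
```

```text
time_s: 18.25
tcp_pos: [0.5407, -0.2333, 0.1902]
eef_rot: [-180.0, -0.0, -49.4]
contact_force: [0.5, -0.6, -2.1]
gripper_width: 0.0328
gripper_force: 25.0
time_s: 19.05
tcp_pos: [0.5345, -0.0362, 0.2296]
eef_rot: [-180.0, -0.0, -49.4]
contact_force: [0.8, 0.4, -1.8]
gripper_width: 0.0329
gripper_force: 25.0
time_s: 19.85
tcp_pos: [0.5285, 0.16, 0.2294]
eef_rot: [-180.0, 0.0, -49.4]
contact_force: [0.5, 0.4, -1.6]
gripper_width: 0.0328
gripper_force: 25.0
time_s: 20.65
tcp_pos: [0.5289, 0.1589, 0.2288]
eef_rot: [-180.0, -0.0, -49.4]
contact_force: [-0.2, 0.8, -1.2]
gripper_width: 0.0327
gripper_force: 25.0
[0.52890236 0.15888919 0.22877223]
```

View pics/s1.png

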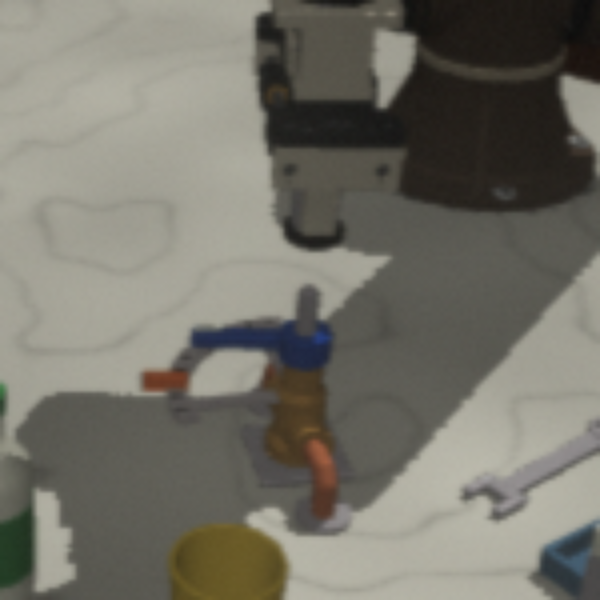

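The sleeve's black foot at (314,235) in the crop lines up above the stem top at (309,290), allowing for the perspective lean. Lowering it gently.

```bash
python3 -m pendant '[[[0,0,0.6,0,0,0,-1],[0,0,0.6,0,0,0,-1],[0,0,0.6,0,0,0,-1],[0,0,0.25,0,0,0,-1],[0,0,0.2,0,0,0,-1],[0,0,0.2,0,0,0,-1],[0,0,0.2,0,0,0,-1],[0,0,0,0,0,0,-1]]]'; python3 -m pendant '[[[0,0,0.15,0,0,0,-1],[0,0,0.15,0,0,0,-1],[0,0,0.15,0,0,0,-1],[0,0,0,0,0,0,-1],[0,0,0,0,0,0,-1],[0,0,0,0,0,0,-1],[0,0,0,0,0,0,-1],[0,0,0,0,0,0,-1]]]'
```

```text
time_s: 21.5
tcp_pos: [0.5287, 0.159, 0.1754]
eef_rot: [180.0, 0.0, -49.4]
contact_force: [-0.2, 0.2, -1.6]
gripper_width: 0.0329
gripper_force: 25.0
time_s: 22.3
tcp_pos: [0.5289, 0.1591, 0.1668]
eef_rot: [-180.0, -0.0, -49.4]
contact_force: [0.2, 0.5, -1.4]
gripper_width: 0.0329
gripper_force: 25.0
```

```bash
python3 -m pendant '[[[0,0,0.2,0,0,0,-1],[0,0,0.2,0,0,0,-1],[0,0,0.15,0,0,0,-1],[0,0,0.1,0,0,0,-1],[0,0,0.08,0,0,0,-1],[0,0,0.05,0,0,0,-1],[0,0,0,0,0,0,-1],[0,0,0,0,0,0,-1]]]'; python3 -m pendant '[[[0,0,0,0,0,0,-0.1],[0,0,0,0,0,0,0.2],[0,0,0,0,0,0,0.6],[0,0,0,0,0,0,1],[0,0,0,0,0,0,1],[0,0,0,0,0,0,1],[0,0,0,0,0,0,1],[0,0,0,0,0,0,1]]]'; python3 -m pendant '[[[0,0,-0.5,0,0,0,1],[0,0,-1,0,0,0,1],[0,0,-1,0,0,0,1],[0,0,-1,0,0,0,1],[0,0,-1,0,0,0,1],[-1,0,-1,0,0,0,1],[-1,0,0,0,0,0,1],[-1,0,0,0,0,0,1]]]'; python3 -m pendant '[[[-1,0,0,0,0,0,1],[-1,0,0,0,0,0,1],[0,0,0,0,0,0,1],[0,0,0,0,0,0,1],[0,0,0,0,0,0,1],[0,0,0,0,0,0,1],[0,0,0,0,0,0,1],[0,0,0,0,0,0,1]]]'
python3 - <<'E'
from h import *
c=cap('wrist'); P=cloud(c); cv2.imwrite('pics/w4.png',c['frame'][20:270,130:380].repeat(2,0).repeat(2,1))
n=np.hypot(P[...,0]-.528,P[...,1]-.1585)<.03; m=n&(P[...,2]>.155)&(P[...,2]<.2)
print('top',m.sum(),np.median(P[m],0),P[m].mean(0),P[m].max(0))
hsv=cv2.cvtColor(c['frame'],cv2.COLOR_BGR2HSV); A=np.array([.5285,.1587]); d=np.hypot(P[...,0]-A[0],P[...,1]-A[1])
mb=(cv2.inRange(hsv,(105,110,40),(130,255,255))>0)&(d>.035)&(d<.09)&(P[...,2]>.1065)
mo=(cv2.inRange(hsv,(3,150,90),(16,255,255))>0)&(d>.08)&(d<.12)&(P[...,2]>.066)
for m,z in((mb,.11),(mo,.073)):
    ys,xs=np.nonzero(m); q=onplane(c,np.c_[xs,ys],z)[:,:2]; print(len(q),np.degrees(np.arctan2(*(q.mean(0)-A)[::-1])))
E
```

```text
time_s: 23.1
tcp_pos: [0.5289, 0.1591, 0.1512]
eef_rot: [-180.0, -0.0, -49.4]
contact_force: [0.3, 0.7, -1.6]
gripper_width: 0.033
gripper_force: 25.0
time_s: 23.9
tcp_pos: [0.5289, 0.159, 0.1512]
eef_rot: [-180.0, -0.0, -49.4]
contact_force: [-1.0, 0.3, 1.3]
gripper_width: 0.0863
gripper_force: 0.0
time_s: 24.7
tcp_pos: [0.4897, 0.2052, 0.2628]
eef_rot: [-179.9, -0.0, -49.5]
contact_force: [0.4, 0.9, -0.1]
gripper_width: 0.0878
gripper_force: 0.0
time_s: 25.5
tcp_pos: [0.464, 0.2347, 0.2611]
eef_rot: [180.0, -0.0, -49.5]
contact_force: [0.3, 0.4, -1.0]
gripper_width: 0.0875
gripper_force: 0.0
top 897 [0.53027837 0.15779796 0.16648748] [0.5298053  0.15844596 0.16617597] [0.54554431 0.17500936 0.16974355]
626 -51.496492072224285
0 nan<stdin>:9: RuntimeWarning: Mean of empty slice.
  ret = um.true_divide(
```

View pics/w4.png

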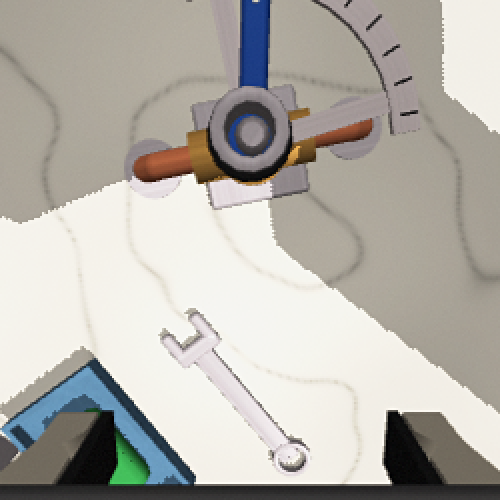

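The sleeve is home on the stem at (250,132): its top measures 0.1665 m against 0.167 expected. The lever reads −51.5° and the mark measured −50° earlier, well inside 5°. The gripper is clear, so I'll hand in.

```bash
python3 -c "
from plant import r
print(r.close_job())"
```

```text
the job is handed in; nothing more can be done
None
```

I turned the lever to within about 1.5° of the orange mark, seated the sleeve fully home on the hub, and handed the job in at about 26 s; the hand-in gave no verdict.

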